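# Put the salt away in the pantry riser and drop the gate's latch

## Task

Lift the latch bar of the little pantry riser clear of its catch, swing the gate wide open, and stand the blue salt drum upright on the table inside the riser, behind the gate. Then close the gate fully, so that the bar drops right back behind its catch. Do not force the bar against the catch or press the gate hard on its stops, and leave the other things where they stand.

Things in the scene. Friction and masses are not known exactly. Their poses are not given: they have to be found in the camera images.
- riser: Fixed sage-green pantry riser, no floor, 145 deep, 268 wide, 138 high. Origin on the table under its middle; x points from its front (gate side) to its back, y to its left seen from the front, z up. Offsets below are mm in this frame, gate closed. Front posts' plane x = -70; mouth between them y = -92 to 112; back wall's inner face x = 65. Pepper at (38, 85), spice jar at (38, -90) stand inside.
- mouth (a point): Point in the riser's mouth at (-70, -20, 61). A 12 mm roof board (underside z = 126, top z = 138, front edge at x = -16) covers the riser only from that edge back; no rail spans the mouth, but the gap of 56 between closed gate and board is too narrow for the drum from above. The drum fits with its middle at x = -41 to 30: fingers holding it across y at its top reach x = -32 before the board.
- gate (a joint): Angle of the wooden gate: 0 closed on two rubber stops, grows to 1.6 as its right-hand (-y) end swings out to -x (clockwise from above); it stays where it is left. 14 thick (hinge axis in its mid plane), 218 long from the hinge axis, z = 8 to 134. Its top rail (z = 100 to 134) can be pushed from outside, above the bar: 80 from the hinge, tips at z = 115, clear of the knob, which rises up to 14.
- gate_hinge (a point): Point on the gate's vertical hinge axis, at the left end of the gate: (-79, 118, 71). It does not move as the gate turns.
- latch_bar (a joint): Lift angle of the dark steel gravity latch bar (0.22 kg): 0 lying on its rest pin (dropped), grows as its nose is lifted. 8 thick, 14 high, along the gate's outside 4 off its face, middle line at z = 89. It pivots on a bolt 28 from the gate's hinge axis; its nose runs past the gate's free end into the catch, to 216 from that bolt.
- lift_knob (a point): Centre of the bar's dark-wood ball knob, diameter 22, on an upright stem (diameter 8); at z = 131 and 42 above the bar's middle line with the bar down. It stands 42 outside the plane of the gate through its hinge axis, 148 from that axis along the gate and 120 from the bar's pivot; it rises with the bar and swings with the gate. Take it from above, fingers closing along the gate's length.
- keeper: The catch: plate on the right-hand post (origin: the riser's) with a dark hook, y = -128 to -104, x = -144 to -70. The nose lies 4 behind its tooth; a ramp outside the tooth lifts the bar by itself as the gate is pushed shut (3 to 6 N at the gate's free end). A hood leaves 20.5 above the tooth for the 14 high nose. Over 15 N from the bar bends it.
- catch (a point): Middle of the catch's fixed plate, (-70, -116, 93). Its hook sits in slots, height not measured: the tooth's top is 6 to 24 above the underside of the resting nose. Raise the bar until the nose is felt at the hood (the pull at the knob, 2 to 5 N for the free bar, then climbs by 5 N or more within 0.5 mm), let it down 0.011 rad, and the gate comes out free. Past 0.25 rad of gate the nose is clear.
- stop_pads: Two rubber stops, 2 high, on the right-hand post behind the gate's free end (origin: the riser's). The gate must not be pressed on them with more than 20 N.
- salt_mid (a point): Middle of the blue card salt drum, 62 in diameter, 122 high (0.3 to 0.6 kg), standing on the table right of the riser; this point is 61 above its base.
- pepper: Glass pepper shaker with grey cap, 44 x 90, inside the riser at the back left; origin at its base; stays.
- spice_in: Spice jar with yellow cap, 44 x 100, inside the riser at the back right; origin at its base; stays.
- spice_a: Spice jar with black cap, 41 x 105, on the riser's roof; origin at its base; stays.
- spice_b: Spice jar with black cap, 41 x 105, on the riser's roof; origin at its base; stays.
- jam: Clip-top jam jar, 85 x 71 x 69, on the riser's roof at the left; origin at its base; stays.
- mug: Pink mug, 77 x 114 x 98, at the left behind; origin at its base; stays.
- spoon: Teaspoon, 130 long, on the table's front right; stays.

How it is judged (in metres and radians):
On the way, in this order (a step that is already met when the one before it is completed fails the run):
1. the gate is swung wide open (more than 1.0 rad) (value of joint gate above 1 rad), for 0.2 s.
2. the salt drum stands upright on the table inside the riser and is let go (x of salt_mid in the frame of riser between -0.041 and 0.045 m and y of salt_mid in the frame of riser between -0.09 and 0.09 m and height (world z) of salt_mid below 0.066 m and angle between salt_mid's own z axis and vertical below 0.1 rad and contact force between the fingers and salt below 0.2 N), for 0.2 s.
At the end, for the whole second after the job is handed in: The gate is closed (within 0.03 rad), the bar has dropped back onto its rest pin behind the catch (within 0.02 rad), and the salt drum stands upright (within 0.1 rad), still, on the table inside the riser, its middle at least 29 mm behind the front posts' plane, between the side walls (value of joint gate below 0.03 rad and value of joint latch_bar below 0.02 rad and velocity of joint gate below 0.05 rad/s and x of salt_mid in the frame of riser between -0.041 and 0.045 m and y of salt_mid in the frame of riser between -0.09 and 0.09 m and height (world z) of salt_mid below 0.066 m and angle between salt_mid's own z axis and vertical below 0.1 rad and linear speed of salt below 0.02 m/s); the robot touches nothing.
It fails at once if the latch bar is forced against its catch with more than 15 N (contact force between latch_bar and keeper above 15 N).
It fails at once if the gate is pressed or slammed on its stops with more than 20 N (contact force between gate and stop_pads above 20 N).
It fails at once if the salt drum is tipped over (angle between salt_mid's own z axis and vertical above 0.6 rad).
It fails at once if another thing is moved by more than 25 mm (distance of any of pepper, spice_in, spice_a, spice_b, jam, mug, spoon from where it was at the start of the episode above 0.025 m).
It also fails if it takes over 69 s, if anything falls off the work surface, if the arm or the gripper's body presses on something with over 40 N, if the wrist force passes 120 N, or if a joint passes its speed limit or range.

## Robot

A 6-joint arm with a two-finger parallel gripper is mounted at the origin on a cart in front of the work surface, level with it; the furniture and walls round the work are solid. World frame = base frame: x ahead of the robot, y to its left, z up, the work surface at z = 0. Lengths are in mm, angles in rad, forces in N, time in s.
With the tool pointing down it reaches from about 350 to 800 mm from the base axis. Payload 7.3 kg.
Tool frame: the origin (TCP) lies at the very end of the fingers, on their centre line; the grasp point (between the pads) lies 19 mm behind it; z points along the fingers, y is the line along which they close (so a half turn about z gives the same grasp; the last joint's range is limited). The gripper opens to 85 mm and grips with 20 to 120 N. Pads are 22 mm wide; open, the fingers measure 114 mm over their backs; the gripper's body (76 mm by 85 mm) begins 54 mm behind the grasp point. The pads swing forward as they close: fully open they stand 13 mm farther back than shut.
Start: joints at [-1.489, 0.342, 1.524, -0, 1.275, -0.146], TCP at [118.585, -511.451, 231.322] pointing down, gripper open.
Joint ranges: [-2.53, 2.53], [-0.77, 2.02], [0.04, 2.7], [-1, 4.14], [0.28, 2.66], [-3.11, 3.11]. Speed limits (rad/s): [2.57, 2.57, 3.14, 3.14, 3.14, 3.14].

## Interface

Orientations are given as [roll, pitch, yaw] about the fixed x, y, z axes, in that order (R = Rz(yaw) Ry(pitch) Rx(roll)).
In Python, from plant import env, capture, get_calibration gives the robot as it stands.
- The arm moves only by the tool apply_moves, never from a script. Its argument "steps" is a list of rows, each an object of numbers: "dx", "dy", "dz": the shift along the tool's x, y, z in mm; "ax", "ay", "az": the turn, a rotation vector about the tool's x, y, z in rad; "gripper": the finger opening in mm, from 0 to 85.4. A call has 1 to 10 rows; each row shifts and turns the commanded pose from where the row before left it, along the tool's axes as they then stand; what a row does not reach is not made up. A row lasts 1/8 s, in which the tool goes at most 62.5 mm and 10.7 degrees, less where a joint would pass 70% of its speed; a pose out of reach is approached as far as the arm can. A call with a gripper value outside its range is refused whole. The fingers move at their own pace and stop on an object; "squeeze" is the grip in N (left out, the last holds). Time passes only in rows, so rows that do not move let the fingers close. It gives the time, the measured TCP pose, the force, the opening and the grip force at its end, in the units of the state.
- env.state(): the state, without advancing time (a new reading comes with each control period).
- capture(name): name is "side" or "top" or "wrist"; returns (picture, depth): 400x640x3 uint8, red, green, blue; 400x640 float32, mm along the optical axis (not along the pixel's ray), 0 where there is no reading.
- get_calibration(name): a dict with "vfov" (degrees; the focal length in pixels is half the picture's height over the tangent of half this angle, whatever the lens; pixels are square), "cx", "cy" (the principal point, pixels), "k1" (the pictures are not rectified: a ray, as slopes to the right and down, at radius r is drawn at 1 + k1 r^2 times it, then the intrinsics apply), "world_from_camera" (4x4, takes a point from camera to world coordinates). Camera axes: x right, y down, z forward; pixel columns grow to the right and rows downward; lengths in mm; the calibration is good to about 2 mm. A picture is of the moment at which its call begins: read the wrist's pose just before it. get_calibration takes no time and is no camera call; for the wrist camera it gives the pose at the moment of the call.
- env.sign_off(): hands the job in; it is judged then, once.
The state is a dict: "time": time; "joint_positions": joint angles; "qd": joint speeds; "joint_torque": joint torques, N m; "position": TCP position; "tcp_rot": TCP orientation; "ft_force": force on the tool from outside, world axes, zero at the start; "torque": the same for the moment, N m; "finger_gap": finger opening in mm; "gripper_force": force on a finger pad.
Only numpy, scipy, OpenCV 4.12 (cv2) and the standard library are available. Lean on these libraries where they do the work, as an engineer would, in place of code of your own. Each camera call takes 0.05 s, during which the arm holds its last target. There are 200 camera calls.

## Working session

There is one attempt and no reset: what is moved stays moved. The work goes in short steps, Python scripts to look and compute and a tool call to move; the robot and the scene stay as the last step left them, time stands still between calls to the robot, and variables do not carry over. Pictures are saved under pics/ and viewed, at most 10 in all, crops included, and the job is handed in when it is done.

Besides the shell and the picture viewer there is one more tool, called after ">>>" as name(argument=value, ...), one argument or row to a line, values as JSON. apply_moves: Moves the arm, as the interface text tells. Its arguments: {"type":"object","properties":{"steps":{"type":"array","items":{"type":"object","properties":{"dx":{"type":"number"},"dy":{"type":"number"},"dz":{"type":"number"},"ax":{"type":"number"},"ay":{"type":"number"},"az":{"type":"number"},"gripper":{"type":"number"}}}},"squeeze":{"type":"number"}},"required":["steps"]}

```bash
mkdir -p pics; ls; cat > h.py <<'E'
import numpy as np, cv2
from plant import env, capture, get_calibration
def K(n):
    c=get_calibration(n); f=200/np.tan(np.radians(c['vfov']/2)); return c,f
def cloud(n,d,c=None):
    c0,f=K(n); c=c or c0
    v,u=np.mgrid[0:400,0:640]
    x=(u-c['cx'])/f; y=(v-c['cy'])/f
    a,b=x.copy(),y.copy()
    for _ in range(8):
        s=1+c['k1']*(a*a+b*b); a=x/s; b=y/s
    P=np.stack([a*d,b*d,d,np.ones_like(d)],-1)
    T=np.array(c['world_from_camera'])
    return (P@T.T)[...,:3]
def shot(n):
    c=get_calibration(n); im,d=capture(n)
    return im,d,cloud(n,d.astype(float),c)
def save(n,im): cv2.imwrite('pics/'+n+'.png',im[...,::-1])
E
python3 - <<'E'
from h import *
ims=[]
for n in ('side','top'):
    im,d,P=shot(n); np.savez('/tmp/'+n,im=im,d=d,P=P); ims.append(im)
    c,f=K(n); print(n,f,np.round(c['world_from_camera'],2).tolist())
    save(n,im)
E
```

```text
pics
side 418.16122708406584 [[0.09, -0.56, 0.82, -383.64], [-1.0, -0.05, 0.08, -106.72], [-0.0, -0.83, -0.56, 722.94], [0.0, 0.0, 0.0, 1.0]]
top 403.1369384596568 [[0.07, -0.84, 0.54, -94.73], [-1.0, -0.05, 0.05, -39.81], [-0.01, -0.54, -0.84, 1044.18], [0.0, 0.0, 0.0, 1.0]]
```

View pics/side.png

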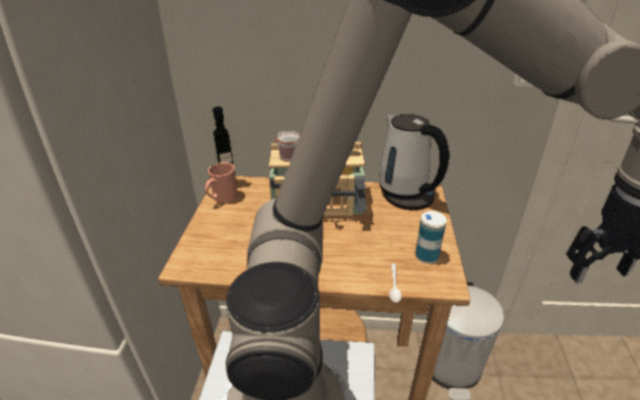

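View pics/top.png

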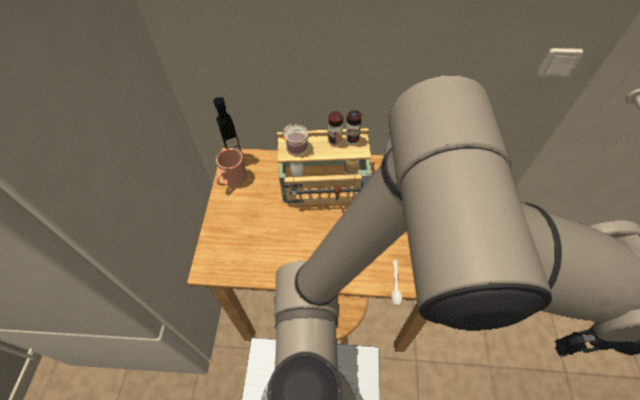

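The top picture shows the riser's roof front edge from (279,160) to (370,157), the gate's top rail around row 180, the knob near (337,190). In the side picture the drum's lid is at (433,218). I'll take these from the depth clouds.

```bash
python3 - <<'E'
from h import *
t=np.load('/tmp/top.npz'); s=np.load('/tmp/side.npz')
P=t['P']; 
def pr(P,l):
    for u,v in l: print((u,v),np.round(P[v,u]).tolist())
pr(P,[(282,156),(320,154),(366,153),(320,145),(290,180),(320,179),(350,178),(337,187),(337,189),(337,191),(298,215)])
S=s['P']; 
im=s['im'].astype(int); m=(im[...,2]>im[...,0]+30)&(S[...,0]>300)&(S[...,1]<-150)&(S[...,2]<140)
print('drum',m.sum(),np.round(np.percentile(S[m],[2,50,98],axis=0)))
pr(S,[(433,215),(433,218),(430,250)])
# roof plane top fit
r=(abs(P[...,2]-138)<6)&(P[...,0]>450)&(P[...,0]<850)&(abs(P[...,1])<250)
q=P[r][:,:2].astype(np.float32); print(r.sum()); print(cv2.minAreaRect(q), np.percentile(q,[1,99],axis=0))
save('topc',cv2.resize(t['im'][100:230,250:390],None,fx=5.5,fy=4.6,interpolation=cv2.INTER_CUBIC))
c,f=K('wrist');print(f,np.round(c['world_from_camera'],2).tolist(),env.state())
E
```

```text
(282, 156) [624.0, 130.0, 136.0]
(320, 154) [637.0, 21.0, 138.0]
(366, 153) [651.0, -111.0, 135.0]
(320, 145) [668.0, 24.0, 140.0]
(290, 180) [543.0, 98.0, 135.0]
(320, 179) [550.0, 15.0, 136.0]
(350, 178) [562.0, -67.0, 131.0]
(337, 187) [522.0, -33.0, 143.0]
(337, 189) [517.0, -33.0, 139.0]
(337, 191) [513.0, -33.0, 136.0]
(298, 215) [510.0, 80.0, 1.0]
drum 420 [[ 390. -316.   12.]
 [ 395. -288.   43.]
 [ 426. -268.  123.]]
(433, 215) [434.0, -296.0, 120.0]
(433, 218) [421.0, -294.0, 120.0]
(430, 250) [396.0, -295.0, 42.0]
2327
((647.0849609375, 35.27864074707031), (430.4975280761719, 274.919921875), 89.47361755371094) [[ 517.62839722 -166.50050598]
 [ 782.23431396  225.92877472]]
307.2085411166354 [[0.23, -0.94, -0.25, 182.95], [-0.97, -0.22, -0.06, -496.5], [-0.0, 0.26, -0.97, 373.49], [0.0, 0.0, 0.0, 1.0]] {'time': 0.1, 'joint_positions': array([-1.48901148e+00,  3.42635140e-01,  1.52491082e+00,  3.87387873e-05,
        1.27539165e+00, -1.46025771e-01]), 'qd': array([-0.00126672, -0.00073502, -0.0034006 ,  0.00122108, -0.00035893,
       -0.00116477]), 'joint_torque': array([ 3.09167197e-03, -4.34448338e+01, -2.46490449e+01, -1.44776900e-04,
        4.67226710e-03, -1.34734813e-05]), 'position': array([ 118.55995907, -511.08038978,  230.70847272]), 'tcp_rot': array([-3.14026740e+00, -2.32351937e-04,  2.27799164e-01]), 'ft_force': array([-0.41177532, -0.13395038, -0.01938488]), 'torque': array([-0.00269697,  0.00893514, -0.01112265]), 'gripper_force': 0.0, 'finger_gap': 85.58403821397087}
```

View pics/topc.png

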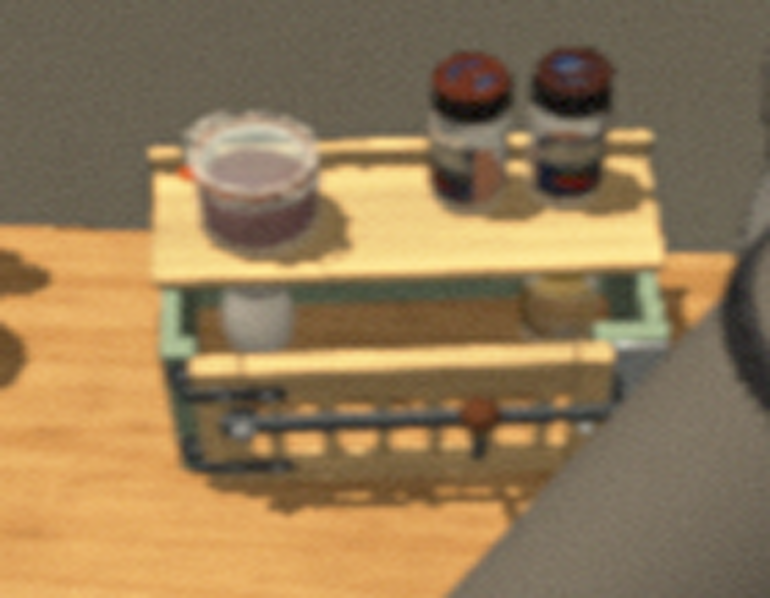

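The crop shows the gate's top rail from about (190,360) to (612,350), the knob at (480,410) and the bar running right into the hook, which the arm hides. Next I go above the gate, camera in front, for a close look.

>>> apply_moves(
  steps=[
    {"dx": 45, "dy": -38.4},
    {"dx": 45, "dy": -38.4},
    {"dx": 45, "dy": -38.4},
    {"dx": 45, "dy": -38.4},
    {"dx": 45, "dy": -38.4},
    {"dx": 45, "dy": -38.4},
    {"dx": 45, "dy": -38.4},
    {"dx": 45, "dy": -38.4},
    {"dx": 45, "dy": -38.4},
    {"dx": 45, "dy": -38.4},
  ],
)

```text
$.steps[0]: bad value
```

>>> apply_moves(
  steps=[
    {"az": -0.18},
    {"az": -0.18},
    {"az": -0.18},
    {"az": -0.18},
    {"az": -0.18},
    {"az": -0.18},
    {"az": -0.18},
    {"az": -0.18},
    {"az": -0.18},
    {"az": -0.18},
  ],
)

```text
$.steps[0]: bad value
```

>>> apply_moves(
  steps=[
    {"az": -0.18},
    {"az": -0.18},
    {"az": -0.18},
    {"az": -0.18},
    {"az": -0.18},
    {"az": -0.18},
    {"az": -0.15},
    {"az": 0},
  ],
)

```text
$.steps[0]: bad value
```

```bash
python3 - <<'E'
from h import *
im,d,P=shot('wrist'); np.savez('/tmp/w1',im=im,d=d,P=P); save('w1',im)
s=env.state(); print(s['time'],s['position'],s['tcp_rot'],s['joint_positions'])
E
```

```text
0.15 [ 118.55057513 -511.13626348  230.78637045] [-3.14044758e+00 -1.28303992e-04  2.27841028e-01] [-1.48899193e+00  3.42564721e-01  1.52479236e+00 -4.14881766e-05
  1.27538713e+00 -1.46024608e-01]
```

View pics/w1.png

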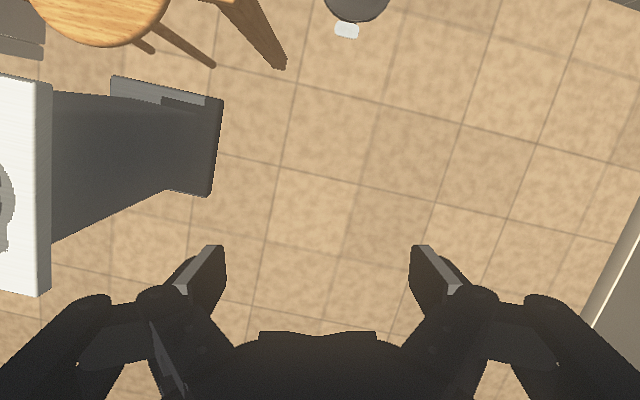

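The moves were refused, so this picture shows only the floor. I'll give every key of each row.

>>> apply_moves(
  steps=[
    {"dx": 45, "dy": -38.4, "dz": 0, "ax": 0, "ay": 0, "az": 0, "gripper": 85},
    {"dx": 45, "dy": -38.4, "dz": 0, "ax": 0, "ay": 0, "az": 0, "gripper": 85},
    {"dx": 45, "dy": -38.4, "dz": 0, "ax": 0, "ay": 0, "az": 0, "gripper": 85},
    {"dx": 45, "dy": -38.4, "dz": 0, "ax": 0, "ay": 0, "az": 0, "gripper": 85},
    {"dx": 45, "dy": -38.4, "dz": 0, "ax": 0, "ay": 0, "az": 0, "gripper": 85},
    {"dx": 45, "dy": -38.4, "dz": 0, "ax": 0, "ay": 0, "az": 0, "gripper": 85},
    {"dx": 45, "dy": -38.4, "dz": 0, "ax": 0, "ay": 0, "az": 0, "gripper": 85},
    {"dx": 45, "dy": -38.4, "dz": 0, "ax": 0, "ay": 0, "az": 0, "gripper": 85},
    {"dx": 45, "dy": -38.4, "dz": 0, "ax": 0, "ay": 0, "az": 0, "gripper": 85},
    {"dx": 45, "dy": -38.4, "dz": 0, "ax": 0, "ay": 0, "az": 0, "gripper": 85},
  ],
)

```text
time: 1.4
position: [471.1, -33.9, 231.3]
tcp_rot: [3.141, -0.0, 0.228]
ft_force: [0.6, -0.5, 1.1]
finger_gap: 84.9
gripper_force: 0.0
```

>>> apply_moves(
  steps=[
    {"dx": 0, "dy": 0, "dz": 0, "ax": 0, "ay": 0, "az": -0.18, "gripper": 85},
    {"dx": 0, "dy": 0, "dz": 0, "ax": 0, "ay": 0, "az": -0.18, "gripper": 85},
    {"dx": 0, "dy": 0, "dz": 0, "ax": 0, "ay": 0, "az": -0.18, "gripper": 85},
    {"dx": 0, "dy": 0, "dz": 0, "ax": 0, "ay": 0, "az": -0.18, "gripper": 85},
    {"dx": 0, "dy": 0, "dz": 0, "ax": 0, "ay": 0, "az": -0.18, "gripper": 85},
    {"dx": 0, "dy": 0, "dz": 0, "ax": 0, "ay": 0, "az": -0.18, "gripper": 85},
    {"dx": 0, "dy": 0, "dz": 0, "ax": 0, "ay": 0, "az": -0.18, "gripper": 85},
    {"dx": 0, "dy": 0, "dz": 0, "ax": 0, "ay": 0, "az": -0.18, "gripper": 85},
    {"dx": 0, "dy": 0, "dz": 0, "ax": 0, "ay": 0, "az": -0.18, "gripper": 85},
    {"dx": 0, "dy": 0, "dz": 0, "ax": 0, "ay": 0, "az": -0.18, "gripper": 85},
  ],
)

```text
time: 2.65
position: [470.1, -35.7, 231.0]
tcp_rot: [-3.141, -0.0, 2.034]
ft_force: [1.4, -0.4, -0.2]
finger_gap: 85.5
gripper_force: 0.0
```

>>> apply_moves(
  steps=[
    {"dx": 0, "dy": 0, "dz": 0, "ax": 0, "ay": 0, "az": -0.18, "gripper": 85},
    {"dx": 0, "dy": 0, "dz": 0, "ax": 0, "ay": 0, "az": -0.18, "gripper": 85},
    {"dx": 0, "dy": 0, "dz": 0, "ax": 0, "ay": 0, "az": -0.18, "gripper": 85},
    {"dx": 0, "dy": 0, "dz": 0, "ax": 0, "ay": 0, "az": -0.18, "gripper": 85},
    {"dx": 0, "dy": 0, "dz": 0, "ax": 0, "ay": 0, "az": -0.18, "gripper": 85},
    {"dx": 0, "dy": 0, "dz": 0, "ax": 0, "ay": 0, "az": -0.18, "gripper": 85},
    {"dx": 0, "dy": 0, "dz": 0, "ax": 0, "ay": 0, "az": -0.15, "gripper": 85},
    {"dx": 0, "dy": 0, "dz": 0, "ax": 0, "ay": 0, "az": 0, "gripper": 85},
  ],
)

```text
time: 3.65
position: [470.1, -35.7, 231.1]
tcp_rot: [3.142, -0.0, -3.027]
ft_force: [-0.9, -0.2, 0.3]
finger_gap: 84.9
gripper_force: 0.0
```

```bash
python3 - <<'E'
from h import *
s=env.state(); im,d,P=shot('wrist'); np.savez('/tmp/w1',im=im,d=d,P=P); save('w2',im)
print(s['time'],s['position'],s['tcp_rot'],s['joint_positions'])
im,d,P=shot('side'); np.savez('/tmp/s2',im=im,d=d,P=P)
E
```

```text
3.65 [470.09672546 -35.70120699 231.08892519] [ 3.14150538e+00 -4.59136837e-04 -3.02674811e+00] [-2.38517884e-01  2.44473287e-01  1.66349012e+00 -8.15893554e-05
  1.23409021e+00 -1.92413176e+00]
```

View pics/w2.png

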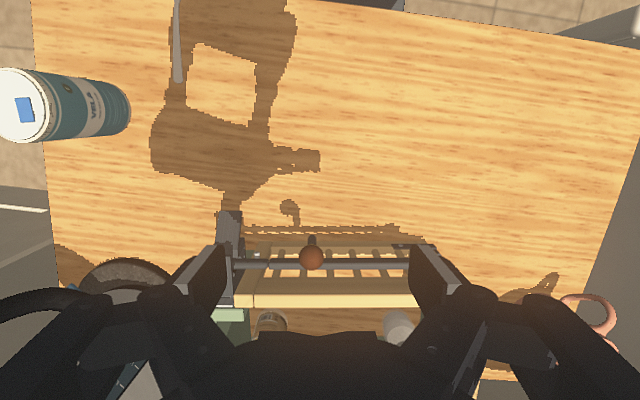

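The wrist picture shows the knob at (311,257), the gate's top rail at rows 290–308 from u=236 to 417, the hook at (228,215–300) on the left, and the drum at (20–130,105) upper left.

```bash
python3 - <<'E'
from h import *
w=np.load('/tmp/w1.npz');P=w['P'];im=w['im'].astype(int)
g=(abs(P[...,2]-134)<5)
g[:285]=0; g[:, :240]=0; g[:,412:]=0; g[312:]=0
q=P[g][:,:2]; print(g.sum(), np.percentile(P[g],[2,50,98],axis=0).round(1))
vx,vy,x0,y0=cv2.fitLine(q.astype(np.float32),cv2.DIST_HUBER,0,.01,.01).ravel(); print('dir',vx,vy,x0,y0,'yaw',np.arctan2(-vx,vy) if vy>0 else np.arctan2(vx,-vy))
# end points of rail, width
for r in cv2.boxPoints(cv2.minAreaRect(q.astype(np.float32))): print(r)
for uv in [(311,257),(311,250),(305,257),(318,257),(240,298),(412,298)]: print(uv,P[uv[1],uv[0]].round(1))
# knob ball points
k=np.zeros(g.shape,bool); k[244:271,298:325]=1; k&=(P[...,2]>122)&(im[...,0]>im[...,2]*1.6)
pts=P[k]; A=np.c_[2*pts,np.ones(len(pts))]; 
from scipy.optimize import least_squares
r=least_squares(lambda c:np.linalg.norm(pts-c,axis=1)-11,pts.mean(0)-[0,0,8],loss='soft_l1'); print('knob',r.x.round(1),len(pts))
# drum
m=(P[...,2]>118)&(P[...,2]<126)&(P[...,1]<-150); m[:, 140:]=0; m[160:]=0
q=P[m][:,:2].astype(np.float32); print('lid',len(q),cv2.minEnclosingCircle(q))
# catch region heights
print(P[210:310:4,220:242:3,2].round(0)); print(P[250,215:245:3].round(0))
crop=w['im'][195:320,190:430]; save('w2c',cv2.resize(crop,None,fx=3.3,fy=3.3,interpolation=cv2.INTER_CUBIC))
E
```

```text
2757 [[548.2 -91.5 129.6]
 [561.  -17.4 133.8]
 [574.6  55.4 135.2]]
dir 0.11766549 -0.9930533 560.6121 -17.727571 yaw 0.11793872
[540.653     57.184723]
[563.789   -96.34392]
[583.9146 -93.3111]
[560.7786    60.217545]
(311, 257) [517.7 -35.4 140.9]
(311, 250) [513.3 -35.9 136.7]
(305, 257) [518.8 -40.3 139.7]
(318, 257) [517.6 -29.6 139.7]
(240, 298) [567.8 -93.5 134.1]
(412, 298) [550.8  58.7 133.6]
knob [522.6 -34.9 131.2] 509
lid 2821 ((422.93414306640625, -292.21942138671875), 30.692243576049805)
[[  1.  -0.   1.   1.   1.   0.   0.   1.]
 [ 68.  69.  69.  70.  70.  69.  69.  69.]
 [ 72.  71.  72.  72.  72.  72.  72.  70.]
 [ 75.  76.  76.  75.  75.  75.  75.  73.]
 [ 77.  78.  78.  77.  77.  79.  79.   0.]
 [ 81.  80.  80.  83.  81.  80.  81.   0.]
 [ 82.  84.  83.  83.  83.  84.  83.   0.]
 [ 86.  85.  86.  87.  87.  86.  86.  66.]
 [ 88.  90.  89.  89.  90.  88.  88.  76.]
 [249. 246.  91.  92.  92.  92.  88.  79.]
 [251. 245.  93.  94.  94.  93.  90.  80.]
 [250. 246.  94.  93.  93.  94.  91.  66.]
 [251. 248. 120. 119.  66.  65.  67.  66.]
 [251. 248. 118. 118.  94.  94.  94.  92.]
 [252. 249. 118. 118.  95.  96.  97.  96.]
 [252. 248. 244. 120. 115.  71.  69.  69.]
 [253. 250. 247. 119. 116.  80.  77.  78.]
 [254. 250. 246. 119. 118.  88.  89. 105.]
 [254. 250. 246. 119. 117.  96.  96. 113.]
 [255. 252. 119. 119. 119. 103. 120. 120.]
 [254. 251. 119. 119. 119. 110. 127. 127.]
 [256. 119. 119. 118. 119. 133. 132. 134.]
 [119. 120. 119. 119. 120. 134. 133. 134.]
 [125. 127. 126. 127. 126. 133. 135. 134.]
 [131. 131. 130. 130. 129. 135. 134. 133.]]
[[ 465.  -80.  254.]
 [ 466.  -79.  253.]
 [ 467.  -79.  249.]
 [ 469.  -79.  245.]
 [ 542. -117.   94.]
 [ 542. -115.   93.]
 [ 542. -111.   94.]
 [ 541. -108.   94.]
 [ 544. -107.   88.]
 [ 553. -108.   67.]]
```

View pics/w2c.png

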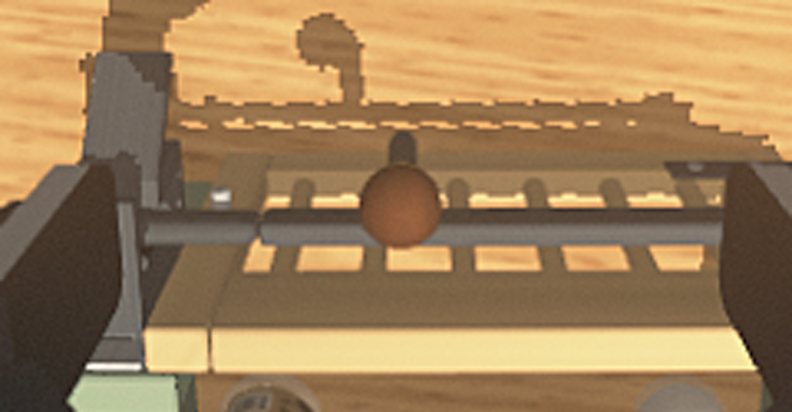

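The close-up shows the hook's ramp up to a tooth top at about z = 94, with the hood's top at about 119, so the tooth is about 12 above the nose's underside. I expect the hood to be felt at roughly 10 mm of knob lift. Knob at (522.6,-34.9,131), riser yaw 0.118, origin (639,9), drum at (423,-292). Grasping the knob.

>>> apply_moves(
  steps=[
    {"dx": -52, "dy": -5, "dz": 0, "ax": 0, "ay": 0, "az": 0, "gripper": 50},
    {"dx": 0, "dy": 0, "dz": 45, "ax": 0, "ay": 0, "az": 0, "gripper": 50},
    {"dx": 0, "dy": 0, "dz": 45, "ax": 0, "ay": 0, "az": 0, "gripper": 50},
    {"dx": 0, "dy": 0, "dz": 28, "ax": 0, "ay": 0, "az": 0, "gripper": 45},
    {"dx": 0, "dy": 0, "dz": 0, "ax": 0, "ay": 0, "az": 0, "gripper": 45},
  ],
  squeeze=25,
)

```text
time: 4.38
position: [521.1, -34.4, 111.4]
tcp_rot: [3.14, -0.005, -3.027]
ft_force: [-0.5, -0.5, 0.6]
finger_gap: 44.9
gripper_force: 0.0
```

>>> apply_moves(
  steps=[
    {"dx": 0, "dy": 0, "dz": 0, "ax": 0, "ay": 0, "az": 0, "gripper": 26},
    {"dx": 0, "dy": 0, "dz": 0, "ax": 0, "ay": 0, "az": 0, "gripper": 16},
    {"dx": 0, "dy": 0, "dz": 0, "ax": 0, "ay": 0, "az": 0, "gripper": 16},
    {"dx": 0, "dy": 0, "dz": 0, "ax": 0, "ay": 0, "az": 0, "gripper": 16},
  ],
  squeeze=25,
)

```text
time: 4.88
position: [523.5, -35.0, 114.7]
tcp_rot: [-3.14, 0.003, -3.026]
ft_force: [-0.6, -0.7, 6.6]
finger_gap: 20.3
gripper_force: 24.8
```

>>> apply_moves(
  steps=[
    {"dx": 0, "dy": 0, "dz": 0, "ax": 0, "ay": 0, "az": 0, "gripper": 16},
    {"dx": 0, "dy": 0, "dz": 0, "ax": 0, "ay": 0, "az": 0, "gripper": 16},
  ],
)

```text
time: 5.12
position: [523.5, -35.0, 114.7]
tcp_rot: [-3.14, 0.003, -3.026]
ft_force: [0.7, -0.5, 6.0]
finger_gap: 19.9
gripper_force: 24.8
```

```bash
python3 - <<'E'
from h import *
s=env.state(); im,d,P=shot('wrist'); s2=env.state()
for s in(s,s2): print(s['position'].round(2),s['ft_force'].round(2),s['torque'].round(2),s['finger_gap'],s['gripper_force'])
save('w3',cv2.resize(im[150:400,150:490],None,fx=2.3,fy=2.3))
E
```

```text
[523.48 -35.   114.7 ] [ 0.72 -0.51  6.01] [-0.18  0.03 -0.02] 19.850739664712417 24.751519560813904
[523.48 -34.99 114.69] [-0.25 -1.22  5.76] [-0.08 -0.02 -0.04] 20.272403126960064 24.751696586608887
```

View pics/w3.png

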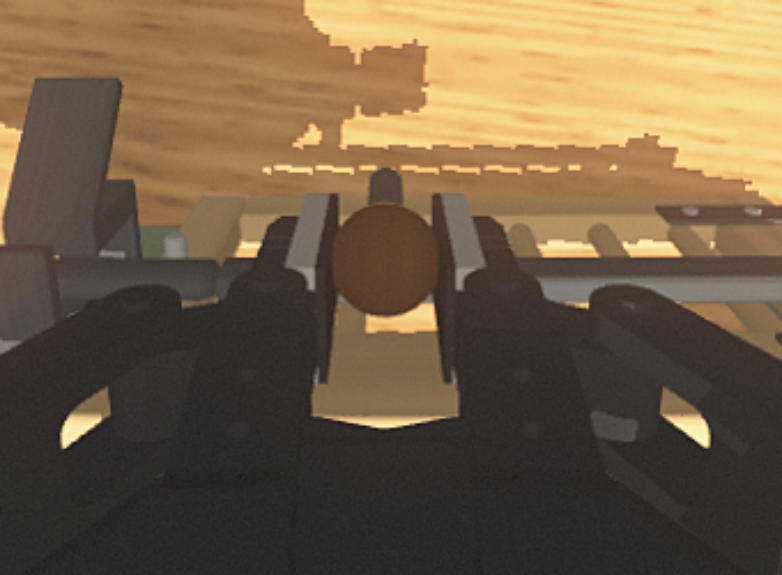

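The picture shows the ball at (385,260), well between the pads. The upward reading is the fingers pressing the bar onto its pin, which lifting will relieve. Raising along the bar's arc.

>>> apply_moves(
  steps=[
    {"dx": 0, "dy": 0.7, "dz": -2, "ax": 0, "ay": 0, "az": 0, "gripper": 16},
    {"dx": 0, "dy": 0.7, "dz": -2, "ax": 0, "ay": 0, "az": 0, "gripper": 16},
    {"dx": 0, "dy": 0.7, "dz": -2, "ax": 0, "ay": 0, "az": 0, "gripper": 16},
    {"dx": 0, "dy": 0.5, "dz": -2, "ax": 0, "ay": 0, "az": 0, "gripper": 16},
    {"dx": 0, "dy": 0, "dz": 0, "ax": 0, "ay": 0, "az": 0, "gripper": 16},
  ],
)

```text
time: 5.8
position: [521.9, -32.4, 121.2]
tcp_rot: [-3.141, -0.001, -3.025]
ft_force: [-1.5, -5.8, -2.1]
finger_gap: 20.0
gripper_force: 24.6
```

>>> apply_moves(
  steps=[
    {"dx": 0, "dy": 0, "dz": -1, "ax": 0, "ay": 0, "az": 0, "gripper": 16},
    {"dx": 0, "dy": 0, "dz": -0.8, "ax": 0, "ay": 0, "az": 0, "gripper": 16},
    {"dx": 0, "dy": 0, "dz": 0, "ax": 0, "ay": 0, "az": 0, "gripper": 16},
  ],
)

```text
time: 6.18
position: [522.0, -31.8, 123.0]
tcp_rot: [3.141, -0.0, -3.025]
ft_force: [-0.8, -1.7, -1.6]
finger_gap: 20.2
gripper_force: 24.5
```

>>> apply_moves(
  steps=[
    {"dx": 0, "dy": 0.3, "dz": -1, "ax": 0, "ay": 0, "az": 0, "gripper": 16},
    {"dx": 0, "dy": 0, "dz": 0, "ax": 0, "ay": 0, "az": 0, "gripper": 16},
  ],
)

```text
time: 6.42
position: [522.1, -31.5, 124.0]
tcp_rot: [3.141, -0.0, -3.025]
ft_force: [-0.9, -1.7, -3.2]
finger_gap: 19.9
gripper_force: 24.5
```

>>> apply_moves(
  steps=[
    {"dx": 0, "dy": 0.3, "dz": -0.7, "ax": 0, "ay": 0, "az": 0, "gripper": 16},
    {"dx": 0, "dy": 0, "dz": 0, "ax": 0, "ay": 0, "az": 0, "gripper": 16},
  ],
)

```text
time: 6.68
position: [522.0, -31.2, 124.7]
tcp_rot: [3.141, -0.0, -3.025]
ft_force: [0.1, 0.4, -4.2]
finger_gap: 20.1
gripper_force: 24.6
```

>>> apply_moves(
  steps=[
    {"dx": 0, "dy": 0.2, "dz": -0.6, "ax": 0, "ay": 0, "az": 0, "gripper": 16},
    {"dx": 0, "dy": 0, "dz": 0, "ax": 0, "ay": 0, "az": 0, "gripper": 16},
  ],
)

```text
time: 6.92
position: [522.0, -31.0, 125.2]
tcp_rot: [3.141, -0.0, -3.025]
ft_force: [0.3, 1.2, -4.4]
finger_gap: 20.4
gripper_force: 24.7
```

>>> apply_moves(
  steps=[
    {"dx": 0, "dy": 0.2, "dz": -0.6, "ax": 0, "ay": 0, "az": 0, "gripper": 16},
    {"dx": 0, "dy": 0, "dz": 0, "ax": 0, "ay": 0, "az": 0, "gripper": 16},
  ],
)

```text
time: 7.18
position: [521.9, -31.0, 125.7]
tcp_rot: [3.141, -0.0, -3.026]
ft_force: [1.5, 0.4, -8.2]
finger_gap: 20.2
gripper_force: 24.9
```

>>> apply_moves(
  steps=[
    {"dx": 0, "dy": 0.2, "dz": -0.6, "ax": 0, "ay": 0, "az": 0, "gripper": 16},
    {"dx": 0, "dy": 0, "dz": 0, "ax": 0, "ay": 0, "az": 0, "gripper": 16},
  ],
)

```text
time: 7.42
position: [521.9, -30.9, 125.9]
tcp_rot: [3.141, -0.001, -3.025]
ft_force: [3.0, -0.6, -16.5]
finger_gap: 20.0
gripper_force: 25.0
```

The hood is felt at about z = 125.5. Letting down 1.3 mm below that.

>>> apply_moves(
  steps=[
    {"dx": 0, "dy": -0.2, "dz": 1.0, "ax": 0, "ay": 0, "az": 0, "gripper": 16},
    {"dx": 0, "dy": -0.3, "dz": 1.0, "ax": 0, "ay": 0, "az": 0, "gripper": 16},
    {"dx": 0, "dy": 0, "dz": 0, "ax": 0, "ay": 0, "az": 0, "gripper": 16},
  ],
)

```text
time: 7.8
position: [522.3, -31.2, 125.2]
tcp_rot: [-3.142, 0.001, -3.025]
ft_force: [0.6, 2.5, -3.4]
finger_gap: 20.0
gripper_force: 25.7
```

```bash
cat >> h.py <<'E'
YAW=.118; O=np.array([639.2,9.1]); 
def R2(a): return np.array([[np.cos(a),-np.sin(a)],[np.sin(a),np.cos(a)]])
H=O+R2(YAW)@[-79,118]
E
python3 - <<'E'
from h import *
s=env.state(); p=s['position'][:2]; print(s['position'],s['tcp_rot'],H)
# rows: rotate knob about hinge by da per row, tool yaw follows
yaw=s['tcp_rot'][2]
for da in (.02,.05,.1,.15):
    v=p-H; n=H+R2(-da)@v; d=R2(yaw).T@(n-p); print(da,'dx',d[0].round(2),'dy',(-d[1]).round(2),'az',da)
E
```

```text
[522.32760423 -31.21470936 125.24844715] [-3.14153423e+00  1.04254563e-03 -3.02533986e+00] [546.85765059 116.97905499]
0.02 dx 2.88 dy 0.86 az 0.02
0.05 dx 7.16 dy 2.26 az 0.05
0.1 dx 14.2 dy 4.87 az 0.1
0.15 dx 21.1 dy 7.83 az 0.15
```

>>> apply_moves(
  steps=[
    {"dx": 0, "dy": -0.3, "dz": 1.0, "ax": 0, "ay": 0, "az": 0, "gripper": 16},
    {"dx": 0, "dy": 0, "dz": 0, "ax": 0, "ay": 0, "az": 0, "gripper": 16},
  ],
)

```text
time: 8.05
position: [522.5, -31.8, 124.0]
tcp_rot: [-3.141, 0.001, -3.025]
ft_force: [0.9, 1.9, -1.4]
finger_gap: 19.9
gripper_force: 25.8
```

>>> apply_moves(
  steps=[
    {"dx": 2.9, "dy": 0.9, "dz": 0, "ax": 0, "ay": 0, "az": 0.02, "gripper": 16},
    {"dx": 7.2, "dy": 2.3, "dz": 0, "ax": 0, "ay": 0, "az": 0.05, "gripper": 16},
    {"dx": 7.2, "dy": 2.3, "dz": 0, "ax": 0, "ay": 0, "az": 0.05, "gripper": 16},
  ],
)

```text
time: 8.43
position: [504.4, -27.8, 123.8]
tcp_rot: [-3.141, 0.001, 3.135]
ft_force: [0.4, 1.7, -1.4]
finger_gap: 19.7
gripper_force: 25.8
```

Coming free. Continuing the swing.

>>> apply_moves(
  steps=[
    {"dx": 7.2, "dy": 2.3, "dz": 0, "ax": 0, "ay": 0, "az": 0.05, "gripper": 16},
    {"dx": 7.2, "dy": 2.3, "dz": 0, "ax": 0, "ay": 0, "az": 0.05, "gripper": 16},
    {"dx": 7.2, "dy": 2.3, "dz": 0, "ax": 0, "ay": 0, "az": 0.05, "gripper": 16},
    {"dx": 7.2, "dy": 2.3, "dz": 0, "ax": 0, "ay": 0, "az": 0.05, "gripper": 16},
  ],
)

```text
time: 8.93
position: [476.4, -16.5, 123.9]
tcp_rot: [-3.141, 0.001, 2.935]
ft_force: [0.6, 0.0, -1.1]
finger_gap: 20.1
gripper_force: 25.8
```

```bash
python3 - <<'E'
from h import *
s=env.state(); p=s['position'][:2]; print(s['position'],s['tcp_rot'],np.linalg.norm(p-H),s['ft_force'])
v=R2(-YAW)@(p-H); print('gate', np.arctan2(-v[0],-v[1])-np.arctan2(42,148))
E
```

```text
[476.44952622 -16.4901002  123.87988122] [-3.14091376e+00  1.06060660e-03  2.93534829e+00] 150.90168774065003 [ 0.55065916  0.0333635  -1.10847768]
gate 0.3269092956305685
```

>>> apply_moves(
  steps=[
    {"dx": 14.2, "dy": 4.9, "dz": 0, "ax": 0, "ay": 0, "az": 0.1, "gripper": 16},
    {"dx": 14.2, "dy": 4.9, "dz": 0, "ax": 0, "ay": 0, "az": 0.1, "gripper": 16},
    {"dx": 14.2, "dy": 4.9, "dz": 0, "ax": 0, "ay": 0, "az": 0.1, "gripper": 16},
    {"dx": 14.2, "dy": 4.9, "dz": 0, "ax": 0, "ay": 0, "az": 0.1, "gripper": 16},
    {"dx": 14.2, "dy": 4.9, "dz": 0, "ax": 0, "ay": 0, "az": 0.1, "gripper": 16},
  ],
)

```text
time: 9.55
position: [421.0, 33.4, 123.9]
tcp_rot: [-3.141, 0.001, 2.434]
ft_force: [0.4, -0.3, -2.1]
finger_gap: 20.0
gripper_force: 25.8
```

>>> apply_moves(
  steps=[
    {"dx": 14.2, "dy": 4.9, "dz": 0, "ax": 0, "ay": 0, "az": 0.1, "gripper": 16},
    {"dx": 14.2, "dy": 4.9, "dz": 0, "ax": 0, "ay": 0, "az": 0.1, "gripper": 16},
    {"dx": 14.2, "dy": 4.9, "dz": 0, "ax": 0, "ay": 0, "az": 0.1, "gripper": 16},
    {"dx": 14.2, "dy": 4.9, "dz": 0, "ax": 0, "ay": 0, "az": 0.1, "gripper": 16},
    {"dx": 14.2, "dy": 4.9, "dz": 0, "ax": 0, "ay": 0, "az": 0.1, "gripper": 16},
    {"dx": 0, "dy": 0, "dz": 0, "ax": 0, "ay": 0, "az": 0, "gripper": 16},
  ],
)

```text
time: 10.3
position: [396.4, 104.1, 123.7]
tcp_rot: [-3.141, 0.0, 1.94]
ft_force: [-2.2, -1.5, 0.1]
finger_gap: 20.2
gripper_force: 26.0
```

```bash
python3 - <<'E'
from h import *
s=env.state(); p=s['position'][:2]; print(s['position'],s['tcp_rot'],np.linalg.norm(p-H),s['ft_force'])
v=R2(-YAW)@(p-H); print('gate', np.arctan2(-v[0],-v[1])-np.arctan2(42,148))
E
```

```text
[396.39682394 104.14608421 123.720365  ] [-3.14087416e+00  3.88899458e-04  1.93959133e+00] 151.00710411898538 [-2.20618291 -1.52648623  0.11412107]
gate 1.3271971918697143
```

Gate at about 1.33 rad. A little further, then let the bar down and release.

>>> apply_moves(
  steps=[
    {"dx": 11.4, "dy": 3.8, "dz": 0, "ax": 0, "ay": 0, "az": 0.08, "gripper": 16},
    {"dx": 0, "dy": -1.1, "dz": 3, "ax": 0, "ay": 0, "az": 0, "gripper": 16},
    {"dx": 0, "dy": -1.1, "dz": 3, "ax": 0, "ay": 0, "az": 0, "gripper": 16},
    {"dx": 0, "dy": -1, "dz": 3, "ax": 0, "ay": 0, "az": 0, "gripper": 16},
    {"dx": 0, "dy": 0, "dz": 0, "ax": 0, "ay": 0, "az": 0, "gripper": 50},
    {"dx": 0, "dy": 0, "dz": 0, "ax": 0, "ay": 0, "az": 0, "gripper": 50},
    {"dx": 0, "dy": 0, "dz": -40, "ax": 0, "ay": 0, "az": 0, "gripper": 50},
    {"dx": 0, "dy": 0, "dz": -50, "ax": 0, "ay": 0, "az": 0, "gripper": 85},
    {"dx": 0, "dy": 0, "dz": -40, "ax": 0, "ay": 0, "az": 0, "gripper": 85},
  ],
)

```text
time: 11.42
position: [394.0, 114.9, 246.6]
tcp_rot: [3.139, 0.001, 1.858]
ft_force: [0.6, -0.1, -0.5]
finger_gap: 83.4
gripper_force: 0.0
```

```bash
cat >> h.py <<'E'
def rows(x,y,z,yaw,n,p=None,y0=None):
    s=env.state(); p=s['position'] if p is None else np.array(p); y0=s['tcp_rot'][2] if y0 is None else y0
    dy=(yaw-y0+np.pi)%(2*np.pi)-np.pi; d=(np.array([x,y,z])-p)/n
    for i in range(n):
        a=y0+dy*i/n; t=R2(a).T@d[:2]; print('dx %.1f dy %.1f dz %.1f az %.3f'%(t[0],-t[1],-d[2],-dy/n))
E
python3 - <<'E'
from h import *
s=env.state(); print(s['time'],s['position'],s['tcp_rot'])
rows(423,-292,245,.118+np.pi,9)
E
```

```text
11.425 [393.9768873  114.89145507 246.60118507] [3.13938739e+00 7.52212061e-04 1.85834686e+00]
dx -44.3 dy -9.7 dz 0.2 az -0.156
dx -42.2 dy -16.5 dz 0.2 az -0.156
dx -39.2 dy -22.8 dz 0.2 az -0.156
dx -35.1 dy -28.6 dz 0.2 az -0.156
dx -30.3 dy -33.7 dz 0.2 az -0.156
dx -24.7 dy -38.0 dz 0.2 az -0.156
dx -18.5 dy -41.4 dz 0.2 az -0.156
dx -11.9 dy -43.7 dz 0.2 az -0.156
dx -4.9 dy -45.1 dz 0.2 az -0.156
```

>>> apply_moves(
  steps=[
    {"dx": -44.3, "dy": -9.7, "dz": 0, "ax": 0, "ay": 0, "az": -0.156, "gripper": 85},
    {"dx": -42.2, "dy": -16.5, "dz": 0, "ax": 0, "ay": 0, "az": -0.156, "gripper": 85},
    {"dx": -39.2, "dy": -22.8, "dz": 0, "ax": 0, "ay": 0, "az": -0.156, "gripper": 85},
    {"dx": -35.1, "dy": -28.6, "dz": 0, "ax": 0, "ay": 0, "az": -0.156, "gripper": 85},
    {"dx": -30.3, "dy": -33.7, "dz": 0, "ax": 0, "ay": 0, "az": -0.156, "gripper": 85},
    {"dx": -24.7, "dy": -38, "dz": 0, "ax": 0, "ay": 0, "az": -0.156, "gripper": 85},
    {"dx": -18.5, "dy": -41.4, "dz": 0, "ax": 0, "ay": 0, "az": -0.156, "gripper": 85},
    {"dx": -11.9, "dy": -43.7, "dz": 0, "ax": 0, "ay": 0, "az": -0.156, "gripper": 85},
    {"dx": -4.9, "dy": -45.1, "dz": 0, "ax": 0, "ay": 0, "az": -0.156, "gripper": 85},
    {"dx": 0, "dy": 0, "dz": 0, "ax": 0, "ay": 0, "az": 0, "gripper": 85},
  ],
)

```text
time: 12.68
position: [422.6, -294.8, 244.1]
tcp_rot: [-3.141, -0.0, -3.023]
ft_force: [0.5, 0.8, 0.5]
finger_gap: 85.1
gripper_force: 0.0
```

```bash
python3 - <<'E'
from h import *
s=env.state(); im,d,P=shot('wrist'); print(s['time'],s['position'],s['tcp_rot'])
m=(P[...,2]>118)&(P[...,2]<126); m[300:]=0
q=P[m][:,:2].astype(np.float32)
n,l,st,c=cv2.connectedComponentsWithStats(m.astype(np.uint8)); i=1+st[1:,4].argmax()
q=P[l==i][:,:2].astype(np.float32); print(len(q),st[i],cv2.minEnclosingCircle(q))
# gate in side cam
im,d,S=shot('side'); g=(S[...,2]>110)&(S[...,2]<140)&(S[...,0]>300)&(S[...,0]<560)&(S[...,1]>20)&(S[...,1]<200)
print(g.sum(),np.percentile(S[g],[2,50,98],axis=0).round()); print(cv2.minAreaRect(S[g][:,:2].astype(np.float32)))
save('s5',cv2.resize(im[100:300,170:470],None,fx=2.6,fy=2.6))
E
```

```text
12.675 [ 422.6135261  -294.83092957  244.05225412] [-3.14060100e+00 -5.98981796e-06 -3.02344068e+00]
3110 [ 285  159   67   65 3110] ((422.92120361328125, -293.6967468261719), 30.289491653442383)
470 [[336.  51. 112.]
 [404.  88. 134.]
 [557. 125. 138.]]
((441.55462646484375, 108.75407409667969), (234.0977020263672, 59.50312805175781), 15.794317245483398)
```

View pics/s5.png

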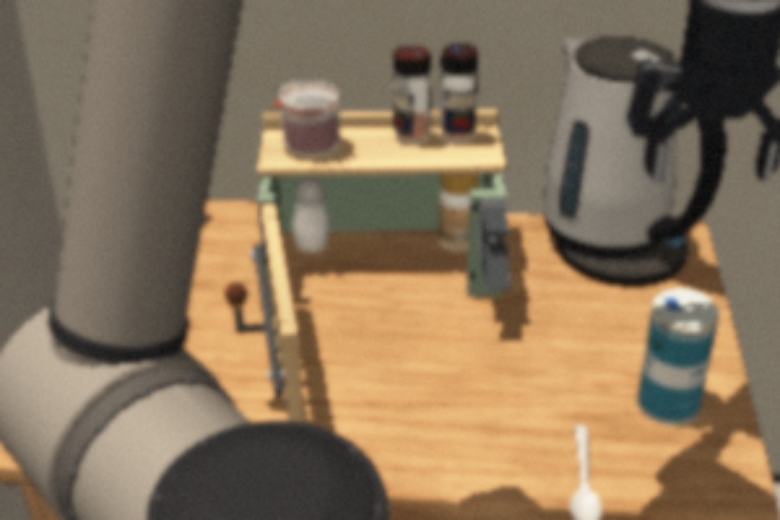

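The gate stands wide open at the left (rail end near (292,410)), the drum stands untouched at (680,350), the spoon at (582,470). Down onto the drum.

>>> apply_moves(
  steps=[
    {"dx": 0, "dy": 1, "dz": 45, "ax": 0, "ay": 0, "az": 0, "gripper": 85},
    {"dx": 0, "dy": 0, "dz": 45, "ax": 0, "ay": 0, "az": 0, "gripper": 85},
    {"dx": 0, "dy": 0, "dz": 45, "ax": 0, "ay": 0, "az": 0, "gripper": 85},
    {"dx": 0, "dy": 0, "dz": 24, "ax": 0, "ay": 0, "az": 0, "gripper": 85},
    {"dx": 0, "dy": 0, "dz": 0, "ax": 0, "ay": 0, "az": 0, "gripper": 60},
    {"dx": 0, "dy": 0, "dz": 0, "ax": 0, "ay": 0, "az": 0, "gripper": 56},
    {"dx": 0, "dy": 0, "dz": 0, "ax": 0, "ay": 0, "az": 0, "gripper": 56},
    {"dx": 0, "dy": 0, "dz": 0, "ax": 0, "ay": 0, "az": 0, "gripper": 56},
  ],
  squeeze=35,
)

```text
time: 13.78
position: [422.9, -290.8, 86.4]
tcp_rot: [-3.141, 0.001, -3.021]
ft_force: [0.1, 0.3, 1.3]
finger_gap: 60.4
gripper_force: 39.1
```

```bash
python3 - <<'E'
from h import *
s=env.state(); print(s['time'],s['position'],s['tcp_rot'],s['ft_force'],s['finger_gap'],s['gripper_force'])
a=O+R2(YAW)@[-160,-12]; b=O+R2(YAW)@[-35,-12]; print(a,b)
p=s['position']; rows(a[0],a[1],p[2]+30,.118+np.pi,6,p=p+[0,0,30])
print(); rows(b[0],b[1],0,.118+np.pi,1,p=[*a,0],y0=.118+np.pi)
E
```

```text
13.775 [ 422.88605539 -290.79674496   86.39919212] [-3.14081002e+00  8.13115135e-04 -3.02143958e+00] [0.13518931 0.28551374 1.2837864 ] 60.42351990163446 39.05810058116913
[481.7253443 -21.6527692] [605.85610362  -6.93697521]
dx -15.1 dy 43.4 dz -0.0 az 0.000
dx -15.1 dy 43.4 dz -0.0 az 0.000
dx -15.1 dy 43.4 dz -0.0 az 0.000
dx -15.1 dy 43.4 dz -0.0 az 0.000
dx -15.1 dy 43.4 dz -0.0 az 0.000
dx -15.0 dy 43.4 dz -0.0 az 0.000

dx -125.0 dy 0.0 dz -0.0 az -0.000
```

>>> apply_moves(
  steps=[
    {"dx": 0, "dy": 0, "dz": -15, "ax": 0, "ay": 0, "az": 0, "gripper": 56},
    {"dx": 0, "dy": 0, "dz": -15, "ax": 0, "ay": 0, "az": 0, "gripper": 56},
    {"dx": -5, "dy": 30, "dz": 0, "ax": 0, "ay": 0, "az": 0, "gripper": 56},
    {"dx": -10, "dy": 46, "dz": 0, "ax": 0, "ay": 0, "az": 0, "gripper": 56},
    {"dx": -10, "dy": 46, "dz": 0, "ax": 0, "ay": 0, "az": 0, "gripper": 56},
    {"dx": -15, "dy": 46, "dz": 0, "ax": 0, "ay": 0, "az": 0, "gripper": 56},
    {"dx": -20, "dy": 46, "dz": 0, "ax": 0, "ay": 0, "az": 0, "gripper": 56},
    {"dx": -20, "dy": 33, "dz": 0, "ax": 0, "ay": 0, "az": 0, "gripper": 56},
    {"dx": -10, "dy": 13, "dz": 20, "ax": 0, "ay": 0, "az": 0, "gripper": 56},
    {"dx": 0, "dy": 0, "dz": 5, "ax": 0, "ay": 0, "az": 0, "gripper": 56},
  ],
)

```text
time: 15.02
position: [480.9, -20.9, 90.7]
tcp_rot: [3.142, -0.0, -3.019]
ft_force: [-0.3, 0.1, -3.6]
finger_gap: 60.4
gripper_force: 39.8
```

```bash
python3 - <<'E'
from h import *
s=env.state(); print(s['time'],s['position'],s['tcp_rot'],s['ft_force'],s['finger_gap'],s['gripper_force'])
b=O+R2(YAW)@[-35,-12]; p=s['position']; print(R2(-YAW)@(p[:2]-O)); rows(b[0],b[1],p[2],.118+np.pi,1)
im,d,P=shot('wrist')
m=(P[...,2]>117)&(P[...,2]<138); m[:, :260]=0;m[:,380:]=0; m[300:]=0
n,l,st,c=cv2.connectedComponentsWithStats(m.astype(np.uint8)); i=1+st[1:,4].argmax()
q=P[l==i]; print(st[i],cv2.minEnclosingCircle(q[:,:2].astype(np.float32)),np.median(q[:,2]))
save('w6',im)
E
```

```text
15.025 [480.92288855 -20.87821078  90.67937041] [ 3.14156449e+00 -2.93745985e-04 -3.01920798e+00] [-0.28686696  0.12728849 -3.63347259] 60.36623100890417 39.768362045288086
[-160.7056896   -11.13635762]
dx -125.7 dy -1.4 dz -0.0 az 0.004
[  260   207   120    93 10063] ((474.299560546875, -20.52422523498535), 27.388717651367188) 125.3178090155973
```

View pics/w6.png

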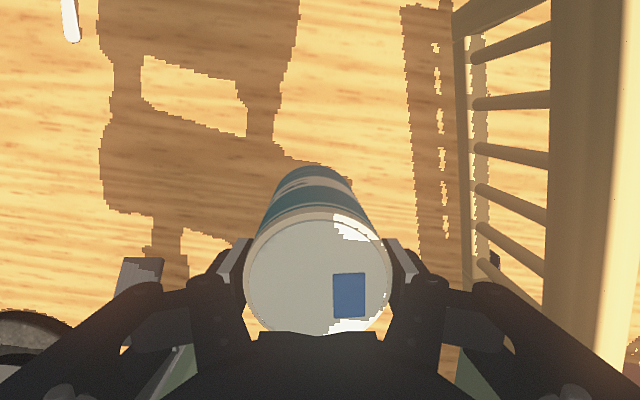

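The drum (lid centre (318,275)) hangs upright about 4 mm over the table, with the gate clear on the right. Driving in to x = -35.

>>> apply_moves(
  steps=[
    {"dx": -20, "dy": -0.5, "dz": 0, "ax": 0, "ay": 0, "az": 0, "gripper": 56},
    {"dx": -30, "dy": -0.5, "dz": 0, "ax": 0, "ay": 0, "az": 0, "gripper": 56},
    {"dx": -30, "dy": 0, "dz": 0, "ax": 0, "ay": 0, "az": 0, "gripper": 56},
    {"dx": -20, "dy": 0, "dz": 0, "ax": 0, "ay": 0, "az": 0, "gripper": 56},
    {"dx": -15, "dy": 0, "dz": 0, "ax": 0, "ay": 0, "az": 0, "gripper": 56},
    {"dx": -6, "dy": 0, "dz": 0, "ax": 0, "ay": 0, "az": 0, "gripper": 56},
    {"dx": 0, "dy": 0, "dz": 0, "ax": 0, "ay": 0, "az": 0, "gripper": 56},
  ],
)

```text
time: 15.95
position: [600.9, -9.0, 90.9]
tcp_rot: [-3.141, -0.0, -3.022]
ft_force: [0.2, 0.6, -3.3]
finger_gap: 60.9
gripper_force: 39.8
```

>>> apply_moves(
  steps=[
    {"dx": -3, "dy": 0, "dz": 0, "ax": 0, "ay": 0, "az": 0, "gripper": 56},
    {"dx": -2, "dy": 0, "dz": 1, "ax": 0, "ay": 0, "az": 0, "gripper": 56},
    {"dx": 0, "dy": 0, "dz": 2, "ax": 0, "ay": 0, "az": 0, "gripper": 56},
    {"dx": 0, "dy": 0, "dz": 0, "ax": 0, "ay": 0, "az": 0, "gripper": 56},
  ],
)

```text
time: 16.45
position: [605.7, -7.7, 87.3]
tcp_rot: [3.142, -0.001, -3.021]
ft_force: [0.6, -0.3, -3.4]
finger_gap: 60.6
gripper_force: 39.8
```

```bash
python3 - <<'E'
from h import *
s=env.state(); p=s['position']; im,d,P=shot('wrist'); print(p,R2(-YAW)@(p[:2]-O),s['ft_force'])
m=(P[...,2]>112)&(P[...,2]<130); m[:, :260]=0;m[:,380:]=0; m[:200]=0;m[300:]=0
q=P[m]; print(np.median(q[:,2]))
# roof front edge in top view vs drum
im,d,T=shot('top'); r=(abs(T[...,2]-138)<4); 
for u in (285,300,310,360): 
    v=[k for k in range(140,175) if abs(T[k,u,2]-138)<4]; 
    if v: print(u,v[-1],(R2(-YAW)@(T[v[-1],u,:2]-O)).round(1))
E
```

```text
[605.70818334  -7.68798719  87.27425534] [-35.23530555 -12.72837538] [ 0.59952171 -0.34947675 -3.38325973]
121.8716071562772
285 160 [-16.8 113.2]
300 159 [-14.8  70.4]
360 157 [ -18.1 -101.1]
```

>>> apply_moves(
  steps=[
    {"dx": 0, "dy": 0, "dz": 0.5, "ax": 0, "ay": 0, "az": 0, "gripper": 56},
    {"dx": 0, "dy": 0, "dz": 0.6, "ax": 0, "ay": 0, "az": 0, "gripper": 56},
    {"dx": 0, "dy": 0, "dz": 0, "ax": 0, "ay": 0, "az": 0, "gripper": 56},
  ],
)

```text
time: 16.92
position: [606.1, -7.8, 86.5]
tcp_rot: [-3.141, 0.0, -3.021]
ft_force: [0.3, 0.4, -3.6]
finger_gap: 61.0
gripper_force: 40.0
```

>>> apply_moves(
  steps=[
    {"dx": 0, "dy": 0, "dz": 0, "ax": 0, "ay": 0, "az": 0, "gripper": 66},
    {"dx": 0, "dy": 0, "dz": 0, "ax": 0, "ay": 0, "az": 0, "gripper": 85},
    {"dx": 0, "dy": 0, "dz": 0, "ax": 0, "ay": 0, "az": 0, "gripper": 85},
    {"dx": 0, "dy": 0, "dz": 0, "ax": 0, "ay": 0, "az": 0, "gripper": 85},
  ],
)

```text
time: 17.42
position: [606.1, -7.7, 86.7]
tcp_rot: [-3.141, 0.0, -3.021]
ft_force: [-0.1, -0.6, 0.2]
finger_gap: 84.7
gripper_force: 0.0
```

The drum is down and free. Up off it, back out, then round to the gate's outside.

>>> apply_moves(
  steps=[
    {"dx": 0, "dy": 0, "dz": -20, "ax": 0, "ay": 0, "az": 0, "gripper": 85},
    {"dx": 0, "dy": 0, "dz": -35, "ax": 0, "ay": 0, "az": 0, "gripper": 85},
    {"dx": 30, "dy": 0, "dz": -10, "ax": 0, "ay": 0, "az": 0, "gripper": 40},
    {"dx": 40, "dy": 0, "dz": -30, "ax": 0, "ay": 0, "az": 0, "gripper": 0},
    {"dx": 30, "dy": 0, "dz": -50, "ax": 0, "ay": 0, "az": 0, "gripper": 0},
    {"dx": 0, "dy": 0, "dz": 0, "ax": 0, "ay": 0, "az": 0, "gripper": 0},
  ],
)

```text
time: 18.18
position: [507.1, -20.1, 235.7]
tcp_rot: [-3.139, 0.007, -3.022]
ft_force: [-0.1, 0.6, -0.7]
finger_gap: 12.1
gripper_force: 0.0
```

```bash
python3 - <<'E'
from h import *
s=env.state(); print(s['time'],s['position'],s['tcp_rot'],s['finger_gap'])
im,d,P=shot('wrist')
m=(P[...,2]>114)&(P[...,2]<127); m[:, :200]=0;m[:,440:]=0
n,l,st,c=cv2.connectedComponentsWithStats(m.astype(np.uint8)); i=1+st[1:,4].argmax()
q=P[l==i]; print(st[i],cv2.minEnclosingCircle(q[:,:2].astype(np.float32)),np.median(q[:,2]))
im2,d,T=shot('top')
# gate rail points in the top view
v=T[...,2]; m=(abs(v-134)<6)&(T[...,0]<555)&(T[...,0]>300)&(T[...,1]>20)&(T[...,1]<150)
n,l,st,c=cv2.connectedComponentsWithStats(m.astype(np.uint8)); i=1+st[1:,4].argmax(); q=T[l==i][:,:2]
f=cv2.fitLine(q.astype(np.float32),cv2.DIST_HUBER,0,.01,.01).ravel(); print(st[i],f,q.min(0),q.max(0))
dv=f[:2] if f[0]<0 else -f[:2]; w=R2(-YAW)@dv; print('gate',np.arctan2(-w[0],-w[1]))
save('w7',np.vstack([im[:, 100:540],]) ); np.savez('/tmp/t7',im=im2,P=T)
E
```

```text
18.175 [507.11279873 -20.11329417 235.67798528] [-3.13907607  0.00731041 -3.02178573] 12.103750865472103
[ 301  263   31   54 1372] ((605.441162109375, -11.56849193572998), 30.59042739868164) 120.29822061630591
[288 222  11  29 157] [9.5767754e-01 2.8784329e-01 3.7144736e+02 7.0268852e+01] [334.40999547  55.48894522] [412.31815643  89.06035313]
gate 1.396822283080696
```

View pics/w7.png

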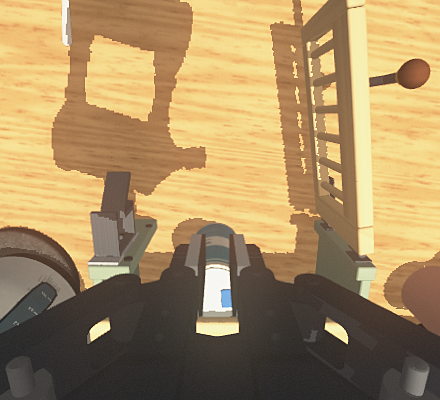

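The drum stands free in the mouth (lid at about (217,285)), the gate is open at the right with its knob at (413,73), and the catch is at the left. The gate reads 1.40 rad.

```bash
python3 - <<'E'
from h import *
g=1.40
def pose(g,off): return H+R2(YAW)@(80*np.array([-np.sin(g),-np.cos(g)])+off*np.array([-np.cos(g),np.sin(g)]))
a=pose(g,45); print(a); rows(a[0],a[1],235,YAW+np.pi-g,8)
for off in (18,24):
    p=pose(1,off); n=pose(.9,off); d=R2(YAW+np.pi-1).T@(n-p); print(off,'closing .1:',d[0],-d[1],'az -.1')
E
```

```text
[457.35472339 137.33159837]
dx 3.8 dy 20.2 dz -0.4 az 0.175
dx 7.3 dy 19.3 dz -0.4 az 0.175
dx 10.5 dy 17.7 dz -0.4 az 0.175
dx 13.4 dy 15.6 dz -0.4 az 0.175
dx 16.0 dy 13.0 dz -0.4 az 0.175
dx 18.0 dy 10.0 dz -0.4 az 0.175
dx 19.5 dy 6.8 dz -0.4 az 0.175
dx 20.3 dy 3.3 dz -0.4 az 0.175
18 closing .1: -8.076598356741796 -1.397334721884934 az -.1
24 closing .1: -8.106573365073636 -1.9963352217658994 az -.1
```

>>> apply_moves(
  steps=[
    {"dx": 3.8, "dy": 20.2, "dz": 0, "ax": 0, "ay": 0, "az": 0.175, "gripper": 0},
    {"dx": 7.3, "dy": 19.3, "dz": 0, "ax": 0, "ay": 0, "az": 0.175, "gripper": 0},
    {"dx": 10.5, "dy": 17.7, "dz": 0, "ax": 0, "ay": 0, "az": 0.175, "gripper": 0},
    {"dx": 13.4, "dy": 15.6, "dz": 0, "ax": 0, "ay": 0, "az": 0.175, "gripper": 0},
    {"dx": 16, "dy": 13, "dz": 0, "ax": 0, "ay": 0, "az": 0.175, "gripper": 0},
    {"dx": 18, "dy": 10, "dz": 0, "ax": 0, "ay": 0, "az": 0.175, "gripper": 0},
    {"dx": 19.5, "dy": 6.8, "dz": 0, "ax": 0, "ay": 0, "az": 0.175, "gripper": 0},
    {"dx": 20.3, "dy": 3.3, "dz": 0, "ax": 0, "ay": 0, "az": 0.175, "gripper": 0},
    {"dx": 0, "dy": 0, "dz": 0, "ax": 0, "ay": 0, "az": 0, "gripper": 0},
  ],
)

```text
time: 19.4
position: [456.6, 138.3, 230.0]
tcp_rot: [-3.139, -0.001, 1.865]
ft_force: [-0.3, -0.7, 0.6]
finger_gap: -0.3
gripper_force: 0.0
```

```bash
cat >> h.py <<'E'
def rel(g):
    s=env.state(); v=R2(-YAW)@(s['position'][:2]-H); print(s['time'],s['position'].round(1),'yaw err',((s['tcp_rot'][2]-(YAW+np.pi-g)+np.pi)%(2*np.pi)-np.pi).round(3),'along',v@[-np.sin(g),-np.cos(g)],'off',v@[-np.cos(g),np.sin(g)],s['ft_force'].round(1))
E
python3 -c "
from h import *
rel(1.4)"
```

```text
19.4 [456.6 138.3 230. ] yaw err 0.005 along 80.47272798354275 off 46.20279029569425 [-0.3 -0.7  0.6]
```

>>> apply_moves(
  steps=[
    {"dx": 0, "dy": 0, "dz": 40, "ax": 0, "ay": 0, "az": 0, "gripper": 0},
    {"dx": 0, "dy": 0, "dz": 45, "ax": 0, "ay": 0, "az": 0, "gripper": 0},
    {"dx": 0, "dy": 0, "dz": 30, "ax": 0, "ay": 0, "az": 0, "gripper": 0},
    {"dx": -10, "dy": 0, "dz": 0, "ax": 0, "ay": 0, "az": 0, "gripper": 0},
    {"dx": -10, "dy": 0, "dz": 0, "ax": 0, "ay": 0, "az": 0, "gripper": 0},
    {"dx": -6, "dy": 0, "dz": 0, "ax": 0, "ay": 0, "az": 0, "gripper": 0},
    {"dx": 0, "dy": 0, "dz": 0, "ax": 0, "ay": 0, "az": 0, "gripper": 0},
  ],
)

```text
time: 20.27
position: [465.3, 111.8, 117.4]
tcp_rot: [3.14, 0.001, 1.861]
ft_force: [0.0, -0.2, 0.7]
finger_gap: 0.0
gripper_force: 0.0
```

>>> apply_moves(
  steps=[
    {"dx": -8.1, "dy": -1.5, "dz": 0, "ax": 0, "ay": 0, "az": -0.1, "gripper": 0},
    {"dx": -8.1, "dy": -1.5, "dz": 0, "ax": 0, "ay": 0, "az": -0.1, "gripper": 0},
    {"dx": -8.1, "dy": -1.5, "dz": 0, "ax": 0, "ay": 0, "az": -0.1, "gripper": 0},
  ],
)

```text
time: 20.65
position: [469.7, 88.4, 117.1]
tcp_rot: [3.141, 0.0, 2.166]
ft_force: [0.4, 1.1, -0.8]
finger_gap: 0.0
gripper_force: 0.4
```

```bash
python3 -c "
from h import *
rel(1.1)"
```

```text
20.65 [469.7  88.4 117.1] yaw err 0.006 along 80.05678071911727 off 19.040996369813314 [ 0.4  1.1 -0.8]
```

>>> apply_moves(
  steps=[
    {"dx": -8.1, "dy": -1.5, "dz": 0, "ax": 0, "ay": 0, "az": -0.1, "gripper": 0},
    {"dx": -8.1, "dy": -1.5, "dz": 0, "ax": 0, "ay": 0, "az": -0.1, "gripper": 0},
    {"dx": -8.1, "dy": -1.5, "dz": 0, "ax": 0, "ay": 0, "az": -0.1, "gripper": 0},
    {"dx": -8.1, "dy": -1.5, "dz": 0, "ax": 0, "ay": 0, "az": -0.1, "gripper": 0},
    {"dx": -8.1, "dy": -1.5, "dz": 0, "ax": 0, "ay": 0, "az": -0.1, "gripper": 0},
    {"dx": -4, "dy": -0.7, "dz": 0, "ax": 0, "ay": 0, "az": -0.05, "gripper": 0},
    {"dx": -4, "dy": -0.7, "dz": 0, "ax": 0, "ay": 0, "az": -0.05, "gripper": 0},
    {"dx": -4, "dy": -0.7, "dz": 0, "ax": 0, "ay": 0, "az": -0.05, "gripper": 0},
    {"dx": 0, "dy": 0, "dz": 0, "ax": 0, "ay": 0, "az": 0, "gripper": 0},
  ],
)

```text
time: 21.78
position: [503.2, 47.9, 117.0]
tcp_rot: [3.141, 0.001, 2.811]
ft_force: [0.3, 0.2, -0.5]
finger_gap: 0.1
gripper_force: 0.0
```

```bash
python3 - <<'E'
from h import *
rel(.45)
im,d,T=shot('top')
m=(abs(T[...,2]-134)<5)&(T[...,0]<590)&(T[...,0]>380)&(T[...,1]>-110)&(T[...,1]<125)
n,l,st,c=cv2.connectedComponentsWithStats(m.astype(np.uint8)); i=1+st[1:,4].argmax(); q=T[l==i][:,:2]
f=cv2.fitLine(q.astype(np.float32),cv2.DIST_HUBER,0,.01,.01).ravel(); print(st[i],f,q.min(0),q.max(0))
dv=f[:2]*(1 if f[1]<0 else -1); w=R2(-YAW)@dv; print('gate',np.arctan2(-w[0],-w[1]))
E
```

```text
21.775 [503.2  47.9 117. ] yaw err 0.002 along 79.4984168989504 off 18.74188527621662 [ 0.3  0.2 -0.5]
[316 191  42  16 208] [ 3.0043089e-01  9.5380360e-01  4.9187686e+02 -3.6060467e+01] [470.78263224 -88.25727279] [512.42916797  23.09459346]
gate 0.4231443813664233
```

>>> apply_moves(
  steps=[
    {"dx": -4, "dy": -0.7, "dz": 0, "ax": 0, "ay": 0, "az": -0.05, "gripper": 0},
    {"dx": -4, "dy": -0.7, "dz": 0, "ax": 0, "ay": 0, "az": -0.05, "gripper": 0},
    {"dx": -4, "dy": -0.7, "dz": 0, "ax": 0, "ay": 0, "az": -0.05, "gripper": 0},
    {"dx": -4, "dy": -0.7, "dz": 0, "ax": 0, "ay": 0, "az": -0.05, "gripper": 0},
    {"dx": -2.4, "dy": -0.4, "dz": 0, "ax": 0, "ay": 0, "az": -0.03, "gripper": 0},
    {"dx": -2.4, "dy": -0.4, "dz": 0, "ax": 0, "ay": 0, "az": -0.03, "gripper": 0},
  ],
)

```text
time: 22.58
position: [522.3, 39.9, 116.6]
tcp_rot: [-3.141, -0.0, 3.073]
ft_force: [-1.1, -0.1, 0.4]
finger_gap: -0.2
gripper_force: 0.4
```

>>> apply_moves(
  steps=[
    {"dx": -2.4, "dy": -0.4, "dz": 0, "ax": 0, "ay": 0, "az": -0.03, "gripper": 0},
    {"dx": -2.4, "dy": -0.4, "dz": 0, "ax": 0, "ay": 0, "az": -0.03, "gripper": 0},
  ],
)

```text
time: 22.82
position: [525.6, 38.9, 116.3]
tcp_rot: [-3.142, -0.004, 3.134]
ft_force: [-8.6, -0.1, 6.2]
finger_gap: -0.3
gripper_force: 4.0
```

>>> apply_moves(
  steps=[
    {"dx": -1.6, "dy": -0.3, "dz": 0, "ax": 0, "ay": 0, "az": -0.02, "gripper": 0},
    {"dx": -1.6, "dy": -0.3, "dz": 0, "ax": 0, "ay": 0, "az": -0.02, "gripper": 0},
  ],
)

```text
time: 23.08
position: [528.4, 38.1, 116.3]
tcp_rot: [-3.141, -0.004, -3.11]
ft_force: [-7.0, -1.8, 4.4]
finger_gap: -0.3
gripper_force: 3.8
```

```bash
python3 -c "
from h import *
rel(.09)"
```

```text
23.075 [528.4  38.1 116.3] yaw err 0.004 along 78.28260212646654 off 20.6460088166097 [-7.  -1.8  4.4]
```

Riding up the ramp at about 8 N, as expected.

>>> apply_moves(
  steps=[
    {"dx": -1.6, "dy": -0.3, "dz": 0, "ax": 0, "ay": 0, "az": -0.02, "gripper": 0},
    {"dx": -1.6, "dy": -0.3, "dz": 0, "ax": 0, "ay": 0, "az": -0.02, "gripper": 0},
  ],
)

```text
time: 23.32
position: [533.1, 37.6, 116.3]
tcp_rot: [-3.141, -0.001, -3.07]
ft_force: [-2.6, -1.7, 0.0]
finger_gap: -0.1
gripper_force: 1.1
```

>>> apply_moves(
  steps=[
    {"dx": -1.2, "dy": -0.2, "dz": 0, "ax": 0, "ay": 0, "az": -0.015, "gripper": 0},
    {"dx": -1.2, "dy": -0.2, "dz": 0, "ax": 0, "ay": 0, "az": -0.015, "gripper": 0},
  ],
)

```text
time: 23.58
position: [536.1, 37.5, 116.4]
tcp_rot: [-3.141, 0.0, -3.04]
ft_force: [-0.7, -1.0, -0.2]
finger_gap: 0.1
gripper_force: 0.4
```

```bash
python3 -c "
from h import *
rel(.02)"
```

```text
23.575 [536.1  37.5 116.4] yaw err 0.003 along 78.08324001879981 off 18.499039841446788 [-0.7 -1.  -0.2]
```

>>> apply_moves(
  steps=[
    {"dx": -0.8, "dy": 0, "dz": 0, "ax": 0, "ay": 0, "az": -0.01, "gripper": 0},
    {"dx": -0.8, "dy": 0, "dz": 0, "ax": 0, "ay": 0, "az": 0, "gripper": 0},
    {"dx": 0, "dy": 0, "dz": 0, "ax": 0, "ay": 0, "az": 0, "gripper": 0},
  ],
)

```text
time: 23.95
position: [537.3, 37.7, 116.6]
tcp_rot: [-3.142, -0.001, -3.031]
ft_force: [-3.2, -1.3, 2.5]
finger_gap: -0.3
gripper_force: 1.8
```

>>> apply_moves(
  steps=[
    {"dx": -0.6, "dy": 0, "dz": 0, "ax": 0, "ay": 0, "az": 0, "gripper": 0},
    {"dx": 0, "dy": 0, "dz": 0, "ax": 0, "ay": 0, "az": 0, "gripper": 0},
  ],
)

```text
time: 24.2
position: [537.3, 37.8, 116.5]
tcp_rot: [3.142, -0.002, -3.031]
ft_force: [-6.9, -1.7, 3.4]
finger_gap: -0.1
gripper_force: 3.1
```

```bash
cat > look.py <<'E'
from h import *
rel(0)
im,d,T=shot('top')
m=(abs(T[...,2]-134)<5)&(T[...,0]<590)&(T[...,0]>440)&(T[...,1]>-110)&(T[...,1]<125)
n,l,st,c=cv2.connectedComponentsWithStats(m.astype(np.uint8)); i=1+st[1:,4].argmax(); q=T[l==i][:,:2]
f=cv2.fitLine(q.astype(np.float32),cv2.DIST_HUBER,0,.01,.01).ravel(); print(st[i],f,q.min(0),q.max(0))
dv=f[:2]*(1 if f[1]<0 else -1); w=R2(-YAW)@dv; print('gate',np.arctan2(-w[0],-w[1]))
hs=im.astype(int); k=(hs[...,0]>1.7*hs[...,2])&(T[...,2]>110)&(T[...,2]<170)&(T[...,0]>490)&(T[...,0]<540)&(T[...,1]>-60)&(T[...,1]<0)
print('knob',k.sum(),T[k].mean(0) if k.sum() else '', T[k][:,2].max() if k.sum() else '')
E
python3 look.py
```

```text
24.2 [537.3  37.8 116.5] yaw err -0.008 along 77.54836530167864 off 18.850037765238703 [-6.9 -1.7  3.4]
[323 170  43  11 208] [ 2.2293214e-01 -9.7483397e-01  5.6493646e+02 -4.8750252e+01] [ 550.47583403 -108.69658212] [589.99895869   7.16474724]
gate -0.1068212815400249
knob 43 [516.28424509 -33.24633226 137.12512062] 143.24931696333874
```

>>> apply_moves(
  steps=[
    {"dx": -0.4, "dy": 0, "dz": 0, "ax": 0, "ay": 0, "az": 0, "gripper": 0},
    {"dx": 0, "dy": 0, "dz": 0, "ax": 0, "ay": 0, "az": 0, "gripper": 0},
  ],
)

```text
time: 24.5
position: [537.3, 37.8, 116.5]
tcp_rot: [-3.142, -0.003, -3.031]
ft_force: [-7.2, -2.4, 5.1]
finger_gap: 0.1
gripper_force: 3.8
```

>>> apply_moves(
  steps=[
    {"dx": 4, "dy": 0, "dz": 0, "ax": 0, "ay": 0, "az": 0, "gripper": 0},
    {"dx": 20, "dy": 0, "dz": 0, "ax": 0, "ay": 0, "az": 0, "gripper": 0},
    {"dx": 25, "dy": 0, "dz": -20, "ax": 0, "ay": 0, "az": 0, "gripper": 0},
    {"dx": 10, "dy": 0, "dz": -50, "ax": 0, "ay": 0, "az": 0, "gripper": 0},
    {"dx": 0, "dy": 0, "dz": -50, "ax": 0, "ay": 0, "az": 0, "gripper": 0},
    {"dx": 0, "dy": -20, "dz": 0, "ax": 0, "ay": 0, "az": 0, "gripper": 0},
    {"dx": 0, "dy": -50, "dz": 0, "ax": 0, "ay": 0, "az": 0, "gripper": 0},
    {"dx": 0, "dy": 0, "dz": 0, "ax": 0, "ay": 0, "az": 0, "gripper": 0},
  ],
)

```text
time: 25.5
position: [488.4, -40.6, 236.7]
tcp_rot: [-3.14, 0.002, -3.035]
ft_force: [-0.2, 0.1, -0.4]
finger_gap: 0.2
gripper_force: 0.0
```

```bash
python3 - <<'E'
from h import *
from scipy.optimize import least_squares
s=env.state(); print(s['time'],s['position'],s['tcp_rot'])
im,d,P=shot('wrist'); im=im.astype(int)
k=(P[...,2]>122)&(P[...,2]<165)&(im[...,0]>im[...,2]*1.6)&(abs(P[...,0]-522)<25)&(abs(P[...,1]+35)<25)
n,l,st,c=cv2.connectedComponentsWithStats(k.astype(np.uint8)); i=1+st[1:,4].argmax(); pts=P[l==i]
r=least_squares(lambda c:np.linalg.norm(pts-c,axis=1)-11,pts.mean(0)-[0,0,8],loss='soft_l1'); print('knob',st[i],r.x.round(1))
m=(abs(P[...,2]-134)<4)&(P[...,0]<600)&(P[...,0]>530)&(P[...,1]>-110)&(P[...,1]<125)
n,l,st,c=cv2.connectedComponentsWithStats(m.astype(np.uint8)); i=1+st[1:,4].argmax(); q=P[l==i][:,:2]
f=cv2.fitLine(q.astype(np.float32),cv2.DIST_HUBER,0,.01,.01).ravel(); print(st[i],f,np.arctan2(-f[0]/f[1],1))
m=(P[...,2]>114)&(P[...,2]<127)&(P[...,0]>570)&(abs(P[...,1])<80); q=P[m]; print('lid',m.sum(),q.min(0),q.max(0),np.median(q[:,2]))
E
```

```text
25.5 [488.43390529 -40.64622208 236.69438935] [-3.14045111e+00  2.08895842e-03 -3.03490371e+00]
knob [308 223  25  16 209] [522.7 -34.8 131.2]
[ 355  269  126   17 1334] [ 7.7248506e-02 -9.9701184e-01  5.5013257e+02  6.1189182e+01] 0.07732554
lid 156 [611.41148099 -31.10948352 116.37963911] [634.84106782 -19.22198653 121.44304104] 120.16130957966357
```

The knob is back at (522.7,-34.8,131.2), its starting place to 0.2 mm, so the gate is shut and the bar is down. The drum is upright inside, and the arm is clear.

```bash
python3 -c "
from h import *
print(env.sign_off())"
```

```text
the job is handed in; nothing more can be done
None
```

I handed the job in at about 25.5 s: the salt drum stands upright inside the riser, the gate is closed and the latch bar is down behind its catch. The last look put the knob within 0.2 mm of its starting place; the sign-off gave no verdict back.

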